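# Turn over two tester levers and reject the one without a boss

## Task

Two cast levers lie smooth side up in the two bays of the turnover rack on the test bench. Swing both over on their cross pins so that they lie underside up at the other end of their bays, then take the one that has no round boss inside its channel out and put it in the plain open grey tray. Leave the sound one lying underside up in its bay.

Things in the scene. Friction and masses are not known exactly. Their poses are not given: they have to be found in the camera images.
- lever_a_mid (a point): Sound lever: aluminium channel 103 x 36 x 16 mm, 0.13 kg; boss 18 mm wide, 9 mm tall in its underside. Point: its centre, half-way up; x to the heel, z out of the smooth top (up at start, down when turned over). Along y run, level with the point, a heel pin (10 mm dia, 66 long) at x = +50 mm and a free-turning shaft with flat 14 mm end caps, 48 mm over the caps, at x = -30. Tip end x = -50.
- lever_b_mid (a point): The lever to reject: no boss, channel bare; otherwise just like the sound one (point, axes, pin, shaft). Either may be in either bay. To turn a lever over, pinch it across its shaft's end caps and lead these round the heel pin in a half circle of 80 mm radius, gripper upright: the lever swivels on the shaft. To take it out, pinch its flat sides at the centre and lift straight up.
- rack_mid (a point): Fixed rack, plate 220 x 220 mm, 6 mm thick. Point: its middle, 40 mm up, level with the pins. Bays along x at y = +75, -75 mm. Pins lie loose at x = 0 in 13 mm wide open notches (tops 14 mm over pin axis) in cheeks 22-31 mm off the bay's middle, 17 mm either way in x. Ledges 26 mm wide at x = -95 (tips there at start) and +95 (turned over; lever centres at x = +50). Loose 8 mm discs between bays.
- tray_in (a point): Plain open grey tray without dividers, fixed, 180 x 160 mm outside, walls 4 mm thick and 35 mm high. This point is the centre of its inner floor; x runs along the 180 mm side, z up. The divided bin at the edge of the bench is not it.
Not all that is in view belongs to the job. Leave any red or yellow look-alike of the part that bears lever_b_mid alone.

How it is judged:
By the outcome, as a careful person would: the job done as asked, in the order asked, and still so for the second after the job is handed in, with the robot touching nothing.
It also fails if it takes over 64 s, if anything falls off the work surface, if the arm or the gripper's body presses on something with over 40 N, if the wrist force passes 120 N, or if a joint passes its speed limit or range.

## Robot

A 7-joint arm with a two-finger parallel gripper is mounted at the origin on the work surface. World frame = base frame: x ahead of the robot, y to its left, z up, the work surface at z = 0. Lengths are in m, angles in rad, forces in N, time in s.
With the tool pointing down it reaches from about 0.35 to 0.9 m from the base axis. Payload 7.2 kg.
Tool frame: the origin (TCP) lies on the mounting face of the last link; the fingertips stand 182 mm ahead of it and the grasp point (between the pads) lies 163 mm ahead of it; x points along the fingers, y is the direction in which the jaws open and shut, and the axes are right-handed (so a half turn about x gives the same grasp; the last joint's range is limited). The gripper opens to 88 mm and grips with 3 to 60 N. Pads are 20 mm wide; open, the fingers measure 115 mm over their backs; the gripper's body (75 mm by 178 mm) begins 61 mm behind the grasp point.
Start: joints at [-1.176, 0.411, -0.013, 1.596, 0.006, 1.134, -0.082], TCP at [0.279, 0.559, 0.405] pointing down, gripper open.
Joint ranges: [-2.95, 2.95], [-0.29, 1.99], [-1.47, 1.44], [0.14, 2.54], [-1.03, 4.17], [0.13, 1.85], [-2.86, 2.86]. Speed limits (rad/s): [2.39, 2.39, 3.01, 3.01, 3.14, 3.14, 3.14].

## Interface

Orientations are given as a unit quaternion [w, x, y, z].
In Python, from plant import status, imaging, bot gives the robot as it stands.
- The arm moves only by the tool play_rows, never from a script. Its argument "rows" is one flat list of numbers, 7 for each row, row after row: the shift along the world's x, y, z in mm, then the turn, a rotation vector about the world's x, y, z in degrees, then the gripper's target within -1 to 1 (shut at 1, half-way at 0, fully open at -1). In form: [x, y, z, rx, ry, rz, grip, x, y, z, rx, ry, rz, grip, ...]. A call has exactly 8 rows; each row shifts and turns the commanded pose from where the row before left it; what a row does not reach is not made up. A row lasts 1/10 s, in which the tool goes at most 50 mm and 8.59 degrees, less where a joint would pass 70% of its speed; a pose out of reach is approached as far as the arm can. A call is refused whole if a number of a shift passes 50 or a number of a turn 8.59, either way. A call with a gripper value outside its range is refused whole. The fingers move at their own pace and stop on an object; "grip_force" is the grip in N (left out, the last holds). Time passes only in rows, so rows that do not move let the fingers close, or fill a call up. It gives the time, the measured TCP pose, the force and the opening at its end, in the units of the state.
- status.observe(): the state, without advancing time (a new reading comes with each control period).
- imaging.snapshot(name): name is "side" or "top"; returns a dict with "img" (400x640x3 uint8, red, green, blue), "depth" (400x640 float32, m along the optical axis (not along the pixel's ray), 0 where there is no reading), "fx", "fy", "cx", "cy" (pixels), "world_from_camera" (4x4, takes a point from camera to world coordinates). Camera axes: x right, y up, looking along -z (the intrinsics and any distortion apply to the point x, -y, -z); pixel columns grow to the right and rows downward; lengths in m; the calibration is good to about 2 mm. A picture is of the moment at which its call begins.
- bot.close_job(): hands the job in, once; it reports no verdict.
The state is a dict: "time": time; "joint_pos": joint angles; "qd": joint speeds; "tau": joint torques, N m; "position": TCP position; "eef_rot": TCP orientation; "force": force on the tool from outside, world axes, zero at the start; "ft_torque": the same for the moment, N m; "finger_gap": finger opening in m.
Only numpy, scipy, OpenCV 4.12 (cv2) and the standard library are available. Lean on these libraries where they do the work, as an engineer would, in place of code of your own. Each camera call takes 0.05 s, during which the arm holds its last target.

## Working session

There is one attempt and no reset: what is moved stays moved. The work goes in short steps, Python scripts to look and compute and a tool call to move; the robot and the scene stay as the last step left them, time stands still between calls to the robot, and variables do not carry over. Pictures are saved under pics/ and viewed, and the job is handed in when it is done.

Besides the shell and the picture viewer there is one more tool, called after "Emit:" by a JSON object that holds its "op" and its "data", one argument or row to a line. play_rows: Moves the arm, as the interface text tells. Its arguments: {"type":"object","properties":{"rows":{"type":"array","items":{"type":"number"}},"grip_force":{"type":"number"}},"required":["rows"]}

```bash
ls; mkdir -p pics; cat > h.py <<'E'
import numpy as np, cv2
from plant import status, imaging, bot
def snap(name,tag):
    s=imaging.snapshot(name); np.savez('pics/%s.npz'%tag,**{k:np.array(v) for k,v in s.items()})
    cv2.imwrite('pics/%s.png'%tag,s['img'][:,:,::-1]); return s
def load(tag): return dict(np.load('pics/%s.npz'%tag))
def px(s,u,v,z=None):
    u,v=float(u),float(v); T=s['world_from_camera']
    r=np.array([(u-s['cx'])/s['fx'],-(v-s['cy'])/s['fy'],-1.])
    if z is None:
        d=float(s['depth'][int(round(v)),int(round(u))]); 
        return T[:3,:3]@(r*d)+T[:3,3]
    w=T[:3,:3]@r; return T[:3,3]+w*(z-T[2,3])/w[2]
def crop(tag,new,u0,v0,u1,v1,k):
    i=cv2.imread('pics/%s.png'%tag)[v0:v1,u0:u1]
    cv2.imwrite('pics/%s.png'%new,cv2.resize(i,None,fx=k,fy=k,interpolation=cv2.INTER_CUBIC))
def cloud(s):
    h,w=s['depth'].shape; u,v=np.meshgrid(np.arange(w),np.arange(h)); d=s['depth']
    p=np.stack([(u-s['cx'])/s['fx']*d,-(v-s['cy'])/s['fy']*d,-d],-1)
    return p@s['world_from_camera'][:3,:3].T+s['world_from_camera'][:3,3]
E
python3 - <<'E'
from h import *
for n in('top','side'):
    s=snap(n,n+'0'); print(n,{k:(np.round(v,3).tolist() if np.size(v)<17 else np.shape(v)) for k,v in s.items()})
print(status.observe())
E
```

```text
pics
top {'img': (400, 640, 3), 'depth': (400, 640), 'fx': 425.147, 'fy': 425.147, 'cx': 315.815, 'cy': 194.573, 'world_from_camera': [[-0.015, 0.997, -0.071, 0.333], [-1.0, -0.016, -0.02, -0.043], [-0.021, 0.071, 0.997, 1.136], [0.0, 0.0, 0.0, 1.0]]}
side {'img': (400, 640, 3), 'depth': (400, 640), 'fx': 453.193, 'fy': 453.193, 'cx': 320.171, 'cy': 198.282, 'world_from_camera': [[0.867, 0.291, -0.404, 0.052], [-0.498, 0.486, -0.718, -0.717], [-0.013, 0.824, 0.566, 0.627], [0.0, 0.0, 0.0, 1.0]]}
{'time': 0.1, 'joint_pos': array([-1.17617556,  0.41181683, -0.01274717,  1.59692052,  0.00560157,
        1.13430954, -0.08220252]), 'qd': array([-0.00021981, -0.00152363, -0.00092624, -0.00278701, -0.00124285,
       -0.00029454, -0.00074667]), 'tau': array([ 3.68508889e-03, -5.89096069e+01,  6.44300524e-01, -2.91710973e+01,
       -5.37838193e-02,  1.45462132e-02,  6.51502523e-05]), 'position': array([0.27896524, 0.55908311, 0.40391103]), 'eef_rot': array([ 0.68817755,  0.16166222,  0.68834706, -0.16265092]), 'force': array([ 1.06585736,  0.75083847, -0.90402322]), 'ft_torque': array([ 0.01403948,  0.00464423, -0.01824054]), 'finger_gap': 0.08785328170077543}
```

View pics/top0.png

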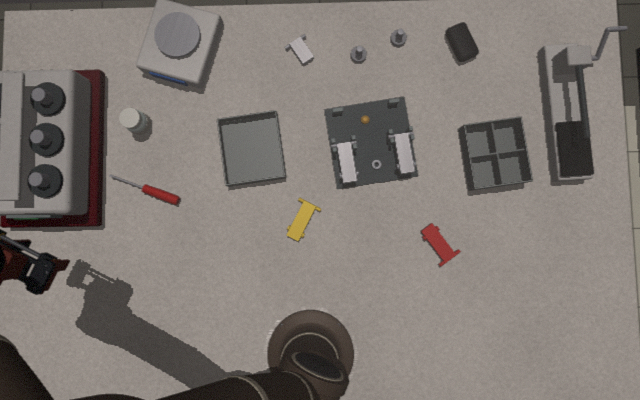

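View pics/side0.png

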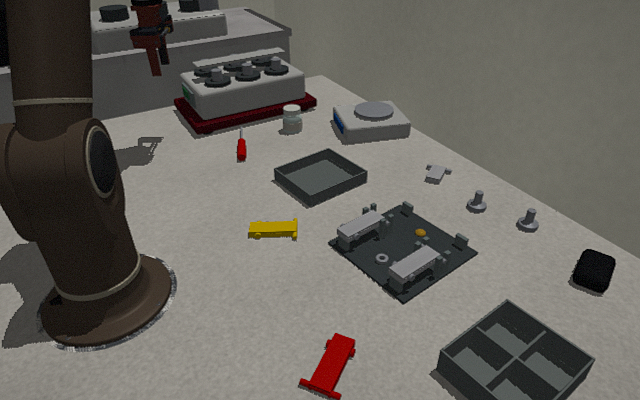

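The rack is at top pixel (370,142), with the grey levers in its bays at (346,160) and (404,152). The look-alikes are yellow (302,220), red (440,244) and a small grey part at (300,50). The plain tray is at (252,149) and the divided bin at (495,155).

```bash
python3 - <<'E'
from h import *
crop('top0','c1',315,85,425,200,5); crop('side0','c2',320,190,490,310,4)
s=load('top0')
P=cloud(s)
for n,u,v in [('leverL',346,160),('leverR',404,152),('plate',375,135),('tray',252,149)]: print(n,px(s,u,v).round(4))
E
```

```text
leverL [ 0.4985 -0.101   0.0466]
leverR [ 0.5164 -0.2505  0.0474]
plate [ 0.5712 -0.1825  0.0044]
tray [0.5398 0.1497 0.0024]
```

View pics/c1.png

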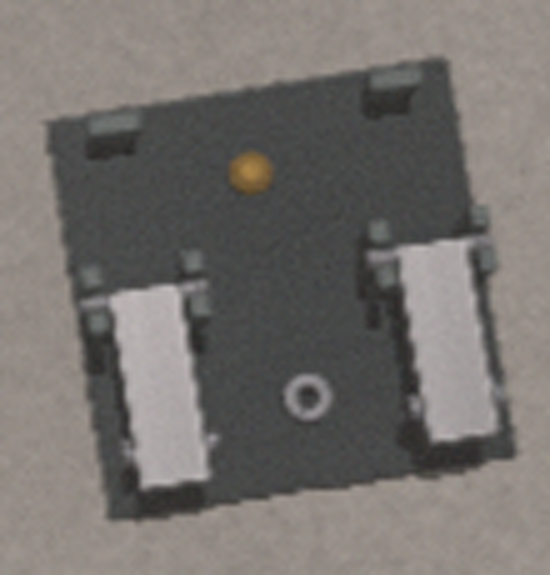

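View pics/c2.png

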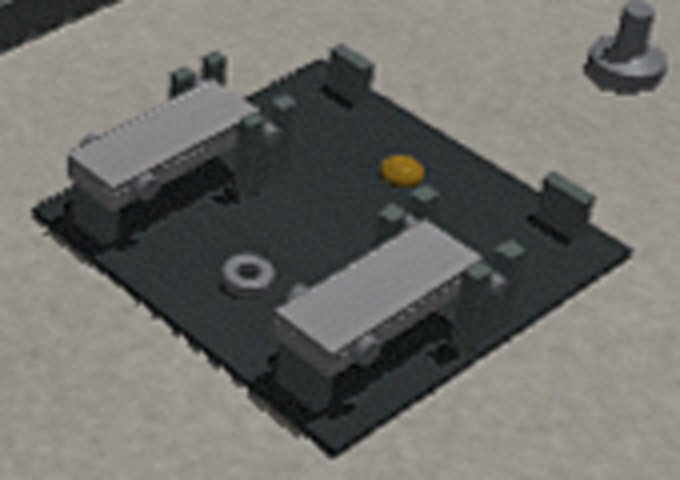

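```bash
cat > m.py <<'E'
from h import *
s=load('top0'); P=cloud(s)
c=[(48,122),(445,58),(515,455),(108,518)]
w=np.array([px(s,315+u/5,85+v/5,0.006) for u,v in c]); print(w.round(4)); print('mid',w.mean(0))
e=(w[0]+w[1]-w[2]-w[3])[:2]; e2=(w[0]+w[3]-w[1]-w[2])[:2]
print('yaw',np.degrees(np.arctan2(e[1],e[0])),np.degrees(np.arctan2(-e2[0],e2[1])),np.linalg.norm(e)/2,np.linalg.norm(e2)/2)
# levers: points z 0.04-0.056 within
for name in('L','R'):
    u0,u1=(332,360) if name=='L' else (390,420)
    sub=np.zeros(P.shape[:2],bool); sub[125:188,u0:u1]=1
    img=s['img'].astype(int).sum(2)
    m=sub&(P[...,2]>0.040)&(P[...,2]<0.056)&(img>360)
    q=P[m]; 
    r=cv2.minAreaRect((q[:,:2]*1000).astype(np.float32)); print(name,m.sum(),r,q[:,2].mean(), np.median(q[:,2]))
m=np.zeros(P.shape[:2],bool); m[105:195,212:292]=1
m&=(P[...,2]>0.025)&(P[...,2]<0.06); q=P[m]; r=cv2.minAreaRect((q[:,:2]*1000).astype(np.float32)); print('tray',r,q[:,2].mean())
for n,(u,v) in dict(hL=(144.5+0,292),).items(): pass
# shafts caps and heel pins in crop
for n,u,v in [('L pin l',85,303),('L pin r',205,285),('R pin l',370,257),('R pin r',492,240),('L cap l',126,450),('L cap r',212,438),('R cap l',415,404),('R cap r',502,395)]:
    print(n,px(s,315+u/5,85+v/5,0.042).round(4))
E
python3 m.py
```

```text
[[ 0.6435 -0.0482  0.006 ]
 [ 0.6742 -0.2629  0.006 ]
 [ 0.4583 -0.2935  0.006 ]
 [ 0.4283 -0.0766  0.006 ]]
mid [ 0.55107177 -0.17030813  0.006     ]
yaw 7.804419431433515 7.9984254662333285 0.21760423375524307 0.21788772666100767
L 559 ((494.7610168457031, -103.51538848876953), (102.87055206298828, 60.682369232177734), 9.345638275146484) 0.047013582965556765 0.04692975635639107
R 555 ((522.54345703125, -246.57943725585938), (116.56339263916016, 56.561458587646484), 3.0970895290374756) 0.047288267483171935 0.047283304533945136
tray ((538.9058837890625, 149.23208618164062), (180.51194763183594, 160.4666748046875), 7.325587749481201) 0.032575363743002135
L pin l [ 0.5376 -0.0657  0.042 ]
L pin r [ 0.5458 -0.1282  0.042 ]
R pin l [ 0.5589 -0.214   0.042 ]
R pin r [ 0.5666 -0.2773  0.042 ]
L cap l [ 0.4604 -0.0855  0.042 ]
L cap r [ 0.4658 -0.13    0.042 ]
R cap l [ 0.4816 -0.235   0.042 ]
R cap r [ 0.4855 -0.2799  0.042 ]
```

```bash
cat > g.py <<'E'
from h import *
from scipy.spatial.transform import Rotation as R
def st():
    s=status.observe(); q=s['eef_rot']; r=R.from_quat([q[1],q[2],q[3],q[0]]); return s,r
def plan(tgt,yawdeg):
    """tgt: grasp point; desired tool x down, y along (±)(-sin,cos) of yaw"""
    s,r=st(); p=s['position']; y=np.radians(yawdeg); best=None
    for sg in(1,-1):
        ty=sg*np.array([-np.sin(y),np.cos(y),0]); tx=np.array([0,0,-1.]); M=np.c_[tx,ty,np.cross(tx,ty)]
        d=(R.from_matrix(M)*r.inv()).as_rotvec(degrees=True)
        print('sg',sg,'rotvec',d.round(2))
    print('t',s['time'],'grasp now',(p+r.apply([.163,0,0])).round(4),'shift mm',((np.array(tgt)+[0,0,.163]-p)*1000).round(1),'F',s['force'].round(1),'gap',s['finger_gap'].round(4),'q',s['joint_pos'].round(2))
E
python3 - <<'E'
from g import *
s,r=st(); print(r.as_matrix().round(3))
yr=np.radians(8); xr=np.array([np.cos(yr),np.sin(yr),0])
for n,p in dict(L=[.5412,-.0963,.04],R=[.562,-.245,.04]).items():
    p=np.array(p); print(n,'start shaft',p-.08*xr,'end',p+.08*xr,'centre end',p+.05*xr)
plan([.462,-.1074,.15],8)
E
```

```text
[[-0.001  0.446  0.895]
 [-0.001  0.895 -0.446]
 [-1.    -0.001  0.   ]]
L start shaft [ 0.46197855 -0.10743385  0.04      ] end [ 0.62042145 -0.08516615  0.04      ] centre end [ 0.5907134  -0.08934134  0.04      ]
R start shaft [ 0.48277855 -0.25613385  0.04      ] end [ 0.64122145 -0.23386615  0.04      ] centre end [ 0.6115134  -0.23804134  0.04      ]
sg 1 rotvec [ 8.000e-02 -1.000e-02  3.451e+01]
sg -1 rotvec [-1.0000e-02 -1.1000e-01 -1.4549e+02]Traceback (most recent call last):
  File "<stdin>", line 6, in <module>
  File "g.py", line 12, in plan
    print('t',s['time'],'grasp now',(p+r.apply([.163,0,0])).round(4),'shift mm',((np.array(tgt)+[0,0,.163]-p)*1000).round(1),'F',s['force'].round(1),'gap',s['finger_gap'].round(4),'q',s['joint_pos'].round(2))
                                                                                                                                                           ^^^^^^^^^^^^^^^^^^^^^
AttributeError: 'float' object has no attribute 'round'
```

Emit:
{"op": "play_rows", "data": {
  "rows": [8, -30, 0, 0, 0, 2, -1, 12, -42, 0, 0, 0, 2.2, -1, 12, -44, 0, 0, 0, 2.2, -1, 12, -44, 0, 0, 0, 2.2, -1, 12, -44, 0, 0, 0, 2.2, -1, 12, -44, 0, 0, 0, 2.2, -1, 12, -44, 0, 0, 0, 2.2, -1, 12, -44, 0, 0, 0, 2.2, -1],
  "grip_force": 25
}}

```text
time: 0.9
position: [0.3711, 0.2213, 0.4046]
eef_rot: [0.705, 0.056, 0.705, -0.056]
force: [0.1, 1.0, 0.5]
finger_gap: 0.0878
```

Emit:
{"op": "play_rows", "data": {
  "rows": [12, -44, -10, 0, 0, 2.2, -1, 12, -44, -10, 0, 0, 2.2, -1, 12, -44, -10, 0, 0, 2.2, -1, 12, -44, -15, 0, 0, 2.2, -1, 12, -44, -15, 0, 0, 2.2, -1, 12, -42, -15, 0, 0, 2.2, -1, 12, -42, -15, 0, 0, 2.2, -1, 7, -20, -2, 0, 0, 1.9, -1]
}}

```text
time: 1.7
position: [0.4616, -0.1042, 0.3111]
eef_rot: [0.704, -0.05, 0.706, 0.049]
force: [-0.4, 0.3, 0.8]
finger_gap: 0.0878
```

```bash
sed -i "s/s\['finger_gap'\].round(4)/round(s['finger_gap'],4)/" g.py; python3 -c "
from g import *
plan([.462,-.1074,.04],8)"
```

```text
sg 1 rotvec [ 0.07 -0.13 -0.07]
sg -1 rotvec [2.1000e-01 1.2000e-01 1.7993e+02]
t 1.7 grasp now [ 0.4612 -0.1044  0.1481] shift mm [   0.4   -3.2 -108.1] F [-0.4  0.3  0.8] gap 0.0878 q [-0.19  0.27  0.37  2.08 -0.13  0.81  1.97]
```

Emit:
{"op": "play_rows", "data": {
  "rows": [0, -3, -10, 0, 0, 0, -1, 0, 0, -20, 0, 0, 0, -1, 0, 0, -20, 0, 0, 0, -1, 0, 0, -20, 0, 0, 0, -1, 0, 0, -20, 0, 0, 0, -1, 0, 0, -12, 0, 0, 0, -1, 0, 0, -6, 0, 0, 0, -1, 0, 0, 0, 0, 0, 0, -1]
}}

```text
time: 2.5
position: [0.4618, -0.1033, 0.2041]
eef_rot: [0.705, -0.05, 0.706, 0.051]
force: [0.9, -0.4, 0.3]
finger_gap: 0.0879
```

```bash
python3 -c "
from g import *
plan([.462,-.1074,.04],8)
snap('side','s1');crop('s1','s1c',300,150,490,300,4)"
```

```text
sg 1 rotvec [-0.02 -0.07 -0.2 ]
sg -1 rotvec [ 1.100e-01 -2.000e-02  1.798e+02]
t 2.5 grasp now [ 0.4616 -0.1032  0.0412] shift mm [ 0.2 -4.1 -1.1] F [ 0.9 -0.4  0.3] gap 0.0879 q [-0.12  0.46  0.29  2.15 -0.24  0.56  2.07]
```

View pics/s1c.png

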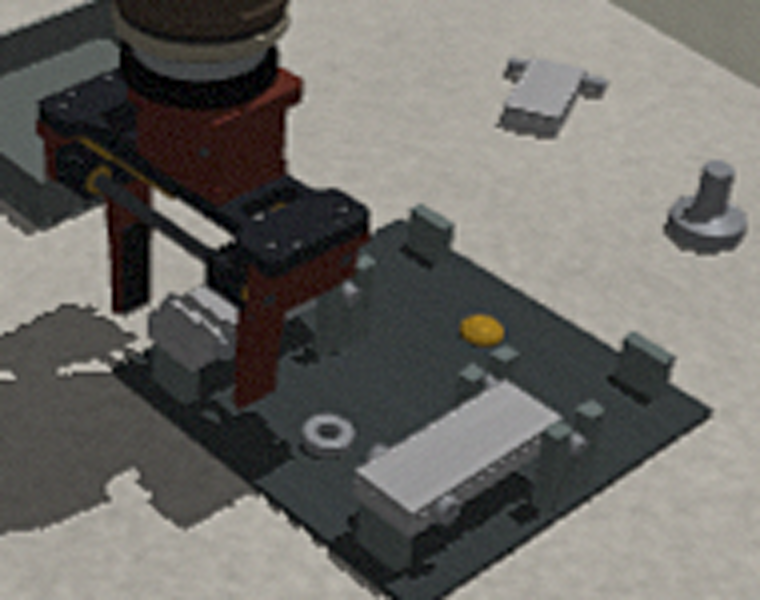

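Emit:
{"op": "play_rows", "data": {
  "rows": [0, -4, -1, 0, 0, 0, -1, 0, 0, 0, 0, 0, 0, 0, 0, 0, 0, 0, 0, 0, 1, 0, 0, 0, 0, 0, 0, 1, 0, 0, 0, 0, 0, 0, 1, 0, 0, 0, 0, 0, 0, 1, 0, 0, 0, 0, 0, 0, 1, 0, 0, 0, 0, 0, 0, 1]
}}

```text
time: 3.35
position: [0.4621, -0.1077, 0.2037]
eef_rot: [0.705, -0.05, 0.705, 0.051]
force: [1.1, -0.3, 1.2]
finger_gap: 0.048
```

```bash
python3 -c "
from g import *
plan([.462,-.1074,.04],8)
xr=np.array([np.cos(np.radians(8)),np.sin(np.radians(8)),0])
import math
a=np.radians(np.linspace(0,180,25)); pts=np.array([-80*np.cos(t)*xr+np.array([0,0,80*np.sin(t)]) for t in a]); print(np.diff(pts,axis=0).round(1).tolist())
"
```

```text
sg 1 rotvec [-0.   0.  -0.2]
sg -1 rotvec [-0.000e+00 -1.000e-02  1.798e+02]
t 3.35 grasp now [ 0.4621 -0.1076  0.0407] shift mm [-0.1  0.3 -0.7] F [ 1.1 -0.3  1.2] gap 0.048 q [-0.11  0.46  0.29  2.15 -0.25  0.56  2.08]
[[0.7, 0.1, 10.4], [2.0, 0.3, 10.3], [3.3, 0.5, 9.9], [4.6, 0.6, 9.4], [5.8, 0.8, 8.7], [6.8, 1.0, 7.9], [7.8, 1.1, 6.9], [8.6, 1.2, 5.8], [9.3, 1.3, 4.6], [9.8, 1.4, 3.4], [10.2, 1.4, 2.0], [10.3, 1.5, 0.7], [10.3, 1.5, -0.7], [10.2, 1.4, -2.0], [9.8, 1.4, -3.4], [9.3, 1.3, -4.6], [8.6, 1.2, -5.8], [7.8, 1.1, -6.9], [6.8, 1.0, -7.9], [5.8, 0.8, -8.7], [4.6, 0.6, -9.4], [3.3, 0.5, -9.9], [2.0, 0.3, -10.3], [0.7, 0.1, -10.4]]
```

Gap is 48.0 mm, so the caps are held. Swinging through the arc now.

Emit:
{"op": "play_rows", "data": {
  "rows": [0.7, 0.1, 10.4, 0, 0, 0, 1, 2.0, 0.3, 10.3, 0, 0, 0, 1, 3.3, 0.5, 9.9, 0, 0, 0, 1, 4.6, 0.6, 9.4, 0, 0, 0, 1, 5.8, 0.8, 8.7, 0, 0, 0, 1, 6.8, 1.0, 7.9, 0, 0, 0, 1, 7.8, 1.1, 6.9, 0, 0, 0, 1, 8.6, 1.2, 5.8, 0, 0, 0, 1]
}}

```text
time: 4.15
position: [0.5024, -0.102, 0.2736]
eef_rot: [0.705, -0.051, 0.705, 0.051]
force: [1.0, -0.7, -0.8]
finger_gap: 0.0474
```

```bash
python3 -c "
from g import *
xr=np.array([np.cos(np.radians(8)),np.sin(np.radians(8)),0])
plan(np.array([.4621,-.1076,.0407])+.04*xr+[0,0,.0693],8)
snap('side','s2');crop('s2','s2c',300,130,490,280,4)"
```

```text
sg 1 rotvec [-0.    0.01 -0.19]
sg -1 rotvec [-2.0000e-02 -0.0000e+00  1.7981e+02]
t 4.15 grasp now [ 0.5024 -0.102   0.1106] shift mm [-0.7 -0.  -0.6] F [ 1.  -0.7 -0.8] gap 0.0474 q [-0.17  0.39  0.34  2.02 -0.19  0.76  2.  ]
```

View pics/s2c.png

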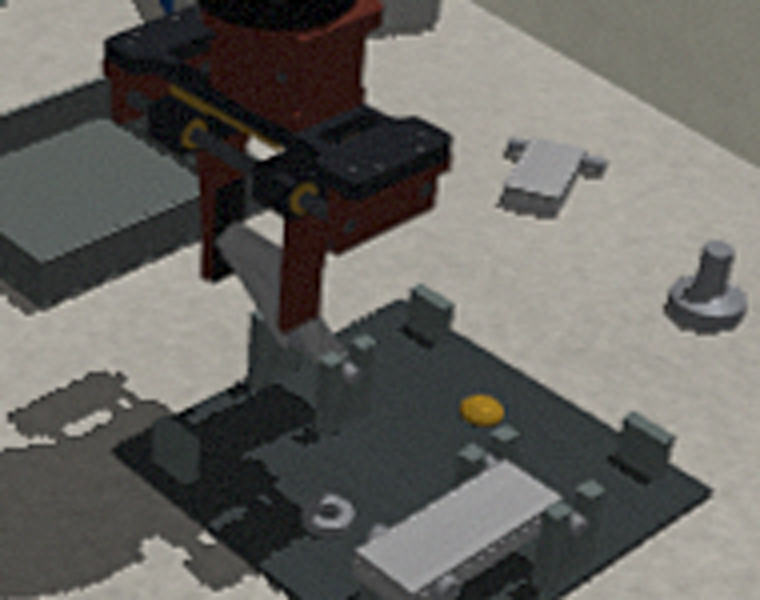

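The lever tilts as intended, with the heel pin still in its notch at crop (350,370). Continuing.

Emit:
{"op": "play_rows", "data": {
  "rows": [9.3, 1.3, 4.6, 0, 0, 0, 1, 9.8, 1.4, 3.4, 0, 0, 0, 1, 10.2, 1.4, 2.0, 0, 0, 0, 1, 10.3, 1.5, 0.7, 0, 0, 0, 1, 10.3, 1.5, -0.7, 0, 0, 0, 1, 10.2, 1.4, -2.0, 0, 0, 0, 1, 9.8, 1.4, -3.4, 0, 0, 0, 1, 9.3, 1.3, -4.6, 0, 0, 0, 1]
}}

```text
time: 5.0
position: [0.5821, -0.0907, 0.2729]
eef_rot: [0.706, -0.051, 0.705, 0.05]
force: [1.2, 0.6, 1.4]
finger_gap: 0.0478
```

Emit:
{"op": "play_rows", "data": {
  "rows": [8.6, 1.2, -5.8, 0, 0, 0, 1, 7.8, 1.1, -6.9, 0, 0, 0, 1, 6.8, 1.0, -7.9, 0, 0, 0, 1, 5.8, 0.8, -8.7, 0, 0, 0, 1, 4.6, 0.6, -9.4, 0, 0, 0, 1, 3.3, 0.5, -9.9, 0, 0, 0, 1, 2.0, 0.3, -10.3, 0, 0, 0, 1, 0.7, 0.1, -9.4, 0, 0, 0, 1]
}}

```text
time: 5.8
position: [0.6204, -0.0853, 0.2035]
eef_rot: [0.705, -0.05, 0.706, 0.05]
force: [-0.9, -0.1, 12.4]
finger_gap: 0.0476
```

```bash
python3 -c "
from g import *
plan([.6204,-.0852,.0407],8)
snap('side','s3');crop('s3','s3c',300,130,490,280,4)"
```

```text
sg 1 rotvec [-0.   -0.04 -0.18]
sg -1 rotvec [ 6.0000e-02 -0.0000e+00  1.7981e+02]
t 5.8 grasp now [ 0.6203 -0.0853  0.0405] shift mm [0.  0.1 0.2] F [-0.9 -0.1 12.4] gap 0.0476 q [-0.15  0.65  0.29  1.77 -0.26  0.75  1.99]
```

View pics/s3c.png

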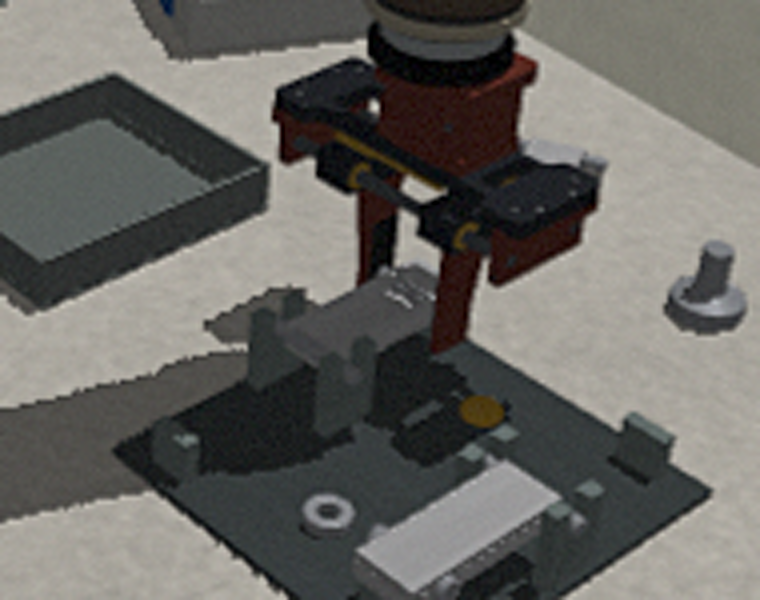

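Emit:
{"op": "play_rows", "data": {
  "rows": [0, 0, 0.3, 0, 0, 0, 1, 0, 0, 0, 0, 0, 0, 0.3, 0, 0, 0, 0, 0, 0, -0.3, 0, 0, 0, 0, 0, 0, -1, 0, 0, 0, 0, 0, 0, -1, 0, 0, 15, 0, 0, 0, -1, 0, 0, 35, 0, 0, 0, -1, 0, 0, 40, 0, 0, 0, -1]
}}

```text
time: 6.65
position: [0.62, -0.0854, 0.296]
eef_rot: [0.705, -0.05, 0.706, 0.05]
force: [0.9, -0.8, 0.0]
finger_gap: 0.0874
```

Emit:
{"op": "play_rows", "data": {
  "rows": [-20, -24, 20, 0, 0, 0, -1, -28, -35, 0, 0, 0, 0, -1, -32, -40, 0, 0, 0, 0, -1, -28, -35, 0, 0, 0, 0, -1, -22, -27, -5, 0, 0, 0, -1, -7.6, -9.8, -20, 0, 0, 0, -1, 0, 0, -20, 0, 0, 0, -1, 0, 0, -15, 0, 0, 0, -1]
}}

```text
time: 7.45
position: [0.4831, -0.2559, 0.2554]
eef_rot: [0.706, -0.05, 0.705, 0.05]
force: [-0.2, 0.2, 0.2]
finger_gap: 0.088
```

```bash
python3 -c "
from g import *
plan([.4828,-.2561,.0407],8)
snap('side','s4');crop('s4','s4c',300,130,490,280,4)
snap('top','t4');crop('t4','t4c',305,75,435,205,5)"
```

```text
sg 1 rotvec [ 0.    0.06 -0.09]
sg -1 rotvec [-9.0000e-02  1.0000e-02  1.7991e+02]
t 7.45 grasp now [ 0.4832 -0.2559  0.0924] shift mm [ -0.3  -0.2 -51.7] F [-0.2  0.2  0.2] gap 0.088 q [ 0.12  0.47  0.36  1.95 -0.24  0.76  2.33]
```

View pics/s4c.png

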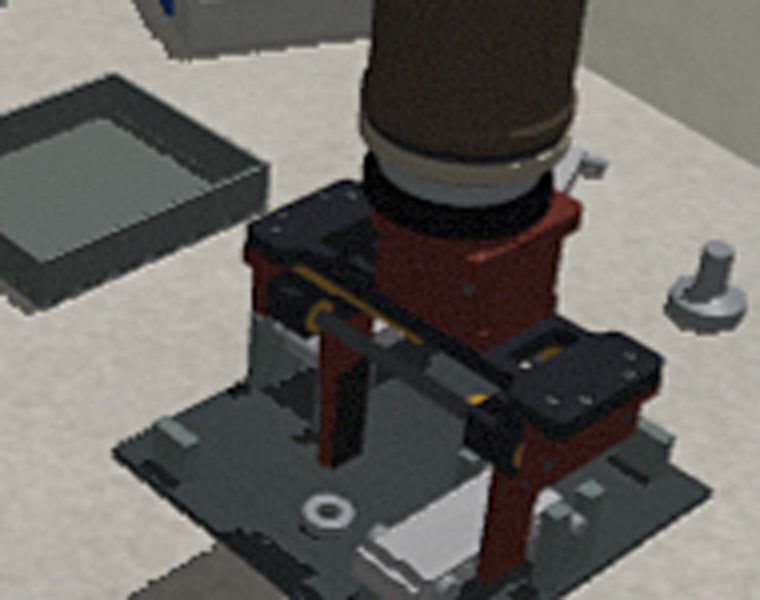

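View pics/t4c.png

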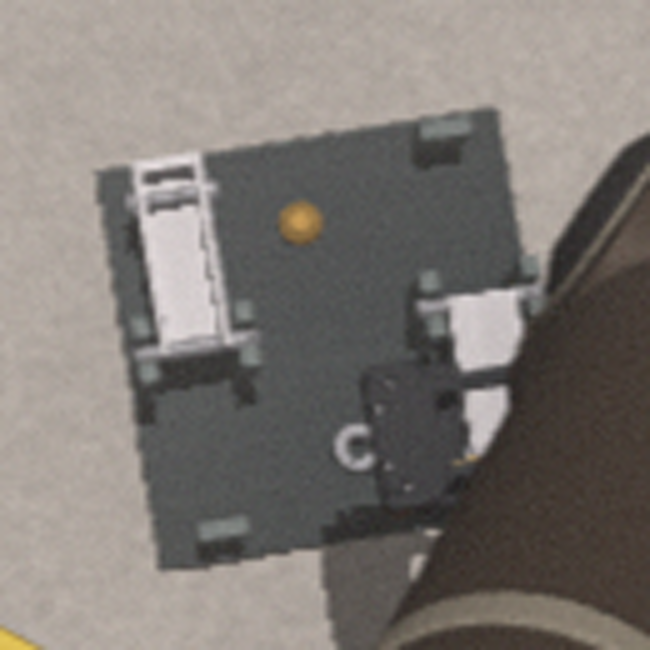

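The turned-over left lever at t4c (185,270) shows a bare channel floor. Next is the right lever.

Emit:
{"op": "play_rows", "data": {
  "rows": [0, 0, -10, 0, 0, 0, -0.5, 0, 0, -14, 0, 0, 0, -0.5, 0, 0, -14, 0, 0, 0, -0.5, 0, 0, -9, 0, 0, 0, -0.5, 0, 0, -4.7, 0, 0, 0, -0.5, 0, 0, 0, 0, 0, 0, 1, 0, 0, 0, 0, 0, 0, 1, 0, 0, 0, 0, 0, 0, 1]
}}

```text
time: 8.35
position: [0.4838, -0.2553, 0.2036]
eef_rot: [0.706, -0.051, 0.705, 0.05]
force: [-0.7, -0.0, -1.0]
finger_gap: 0.0474
```

Emit:
{"op": "play_rows", "data": {
  "rows": [0, 0, 0, 0, 0, 0, 1, 0, 0, 0, 0, 0, 0, 1, 0, 0, 0, 0, 0, 0, 1, 0, 0, 0, 0, 0, 0, 1, 0, 0, 0, 0, 0, 0, 1, 0, 0, 0, 0, 0, 0, 1, 0, 0, 0, 0, 0, 0, 1, 0, 0, 0, 0, 0, 0, 1]
}}

```text
time: 9.15
position: [0.4838, -0.2553, 0.2035]
eef_rot: [0.706, -0.051, 0.705, 0.05]
force: [-0.7, 0.2, 6.5]
finger_gap: 0.0481
```

```bash
python3 -c "
from g import *
plan([.4828,-.2561,.0407],8)"
```

```text
sg 1 rotvec [ 0.01  0.03 -0.19]
sg -1 rotvec [-5.0000e-02  1.0000e-02  1.7981e+02]
t 9.15 grasp now [ 0.4839 -0.2553  0.0405] shift mm [-1.  -0.8  0.2] F [-0.7  0.2  6.5] gap 0.0481 q [ 0.15  0.56  0.32  1.98 -0.28  0.65  2.37]
```

Emit:
{"op": "play_rows", "data": {
  "rows": [0.7, 0.1, 10.4, 0, 0, 0, 1, 2.0, 0.3, 10.3, 0, 0, 0, 1, 3.3, 0.5, 9.9, 0, 0, 0, 1, 4.6, 0.6, 9.4, 0, 0, 0, 1, 5.8, 0.8, 8.7, 0, 0, 0, 1, 6.8, 1.0, 7.9, 0, 0, 0, 1, 7.8, 1.1, 6.9, 0, 0, 0, 1, 8.6, 1.2, 5.8, 0, 0, 0, 1]
}}

```text
time: 9.95
position: [0.524, -0.2494, 0.2732]
eef_rot: [0.705, -0.051, 0.705, 0.051]
force: [0.3, 0.6, -1.0]
finger_gap: 0.0477
```

```bash
python3 -c "
from g import *
xr=np.array([np.cos(np.radians(8)),np.sin(np.radians(8)),0])
plan(np.array([.4836,-.2555,.0407])+.04*xr+[0,0,.0693],8)
snap('side','s5');crop('s5','s5c',300,130,490,280,4)"
```

```text
sg 1 rotvec [ 0.    0.01 -0.19]
sg -1 rotvec [-2.0000e-02  0.0000e+00  1.7981e+02]
t 9.95 grasp now [ 0.524  -0.2494  0.1102] shift mm [-0.8 -0.5 -0.2] F [ 0.3  0.6 -1. ] gap 0.0477 q [ 0.09  0.5   0.37  1.86 -0.23  0.83  2.29]
```

View pics/s5c.png

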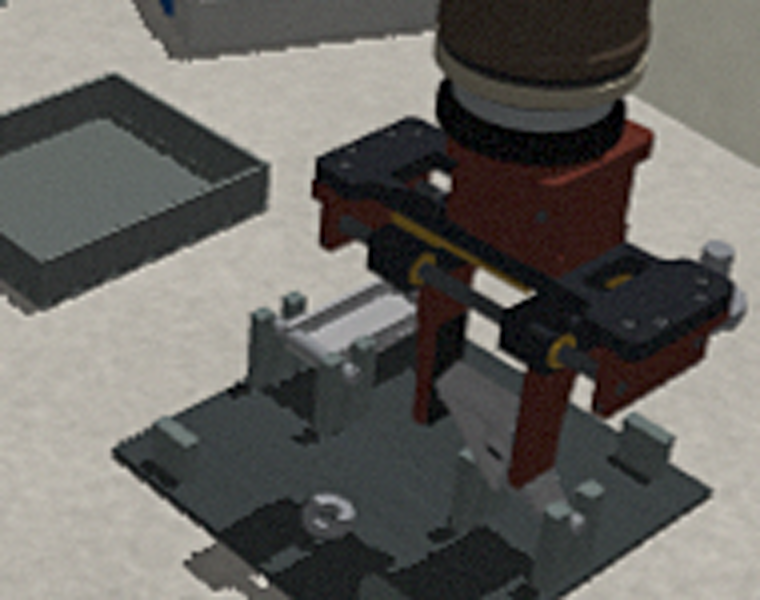

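Heel pin is in its notch at (575,520) and the lever is tilted. Continuing.

Emit:
{"op": "play_rows", "data": {
  "rows": [9.3, 1.3, 4.6, 0, 0, 0, 1, 9.8, 1.4, 3.4, 0, 0, 0, 1, 10.2, 1.4, 2.0, 0, 0, 0, 1, 10.3, 1.5, 0.7, 0, 0, 0, 1, 10.3, 1.5, -0.7, 0, 0, 0, 1, 10.2, 1.4, -2.0, 0, 0, 0, 1, 9.8, 1.4, -3.4, 0, 0, 0, 1, 9.3, 1.3, -4.6, 0, 0, 0, 1]
}}

```text
time: 10.8
position: [0.6039, -0.2382, 0.2727]
eef_rot: [0.706, -0.051, 0.705, 0.05]
force: [2.9, 0.8, 3.3]
finger_gap: 0.0476
```

Emit:
{"op": "play_rows", "data": {
  "rows": [8.6, 1.2, -5.8, 0, 0, 0, 1, 7.8, 1.1, -6.9, 0, 0, 0, 1, 6.8, 1.0, -7.9, 0, 0, 0, 1, 5.8, 0.8, -8.7, 0, 0, 0, 1, 4.6, 0.6, -9.4, 0, 0, 0, 1, 3.3, 0.5, -9.9, 0, 0, 0, 1, 2.0, 0.3, -10.3, 0, 0, 0, 1, 0.7, 0.1, -9.2, 0, 0, 0, 1]
}}

```text
time: 11.6
position: [0.6419, -0.2327, 0.2033]
eef_rot: [0.705, -0.05, 0.706, 0.051]
force: [-2.5, 1.5, 27.3]
finger_gap: 0.0476
```

Emit:
{"op": "play_rows", "data": {
  "rows": [0, 0, 0, 0, 0, 0, 1, 0, 0, 0, 0, 0, 0, 0.3, 0, 0, 0, 0, 0, 0, -0.3, 0, 0, 0, 0, 0, 0, -0.5, 0, 0, 0, 0, 0, 0, -0.5, 0, 0, 15, 0, 0, 0, -0.5, 0, 0, 35, 0, 0, 0, -0.5, 0, 0, 40, 0, 0, 0, -0.5]
}}

```text
time: 12.4
position: [0.6416, -0.2327, 0.2954]
eef_rot: [0.705, -0.05, 0.706, 0.051]
force: [0.3, 0.5, 0.5]
finger_gap: 0.0659
```

Emit:
{"op": "play_rows", "data": {
  "rows": [-20, 20, 30, 0, 0, 0, -0.5, -30, 35, 30, 0, 0, 0, -0.5, -35, 45, 10, 0, 0, 0, -0.5, -35, 48, 0, 0, 0, 0, -0.5, -35, 48, 0, 0, 0, 0, -0.5, -30, 48, 0, 0, 0, 0, -0.5, -10, 48, 0, 0, 0, 0, -0.5, 0, 30, 0, 0, 0, 0, -0.5]
}}

```text
time: 13.2
position: [0.4673, 0.0618, 0.3619]
eef_rot: [0.706, -0.051, 0.705, 0.052]
force: [0.5, -0.4, -0.8]
finger_gap: 0.0658
```

```bash
python3 -c "
from g import *
plan([.6,-.088,.048],8)
snap('side','s6');crop('s6','s6c',300,150,490,300,4)
snap('top','t6');crop('t6','t6c',305,75,435,205,6)"
```

```text
sg 1 rotvec [-0.12  0.08 -0.32]
sg -1 rotvec [-1.2000e-01 -1.8000e-01  1.7968e+02]
t 13.2 grasp now [0.4675 0.0622 0.1989] shift mm [ 132.7 -149.8 -150.9] F [ 0.5 -0.4 -0.8] gap 0.0658 q [-0.5   0.19  0.3   2.03 -0.07  0.93  1.56]
```

View pics/s6c.png

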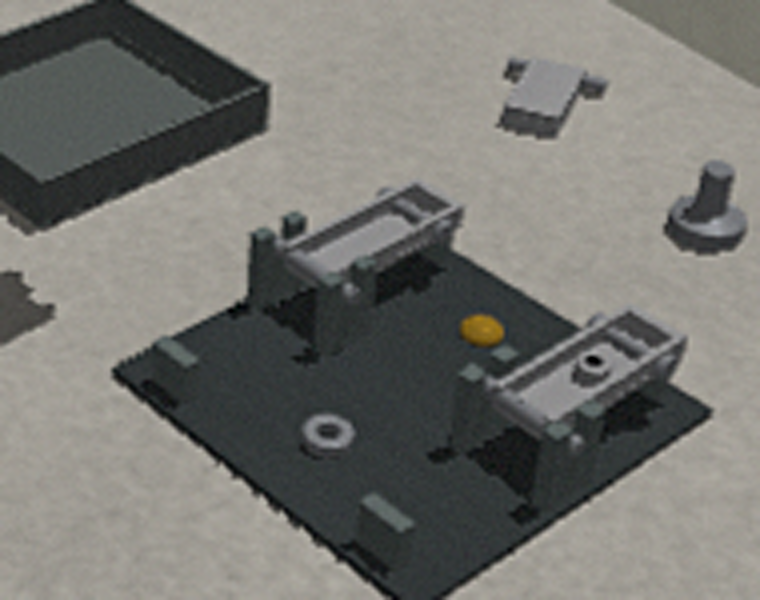

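View pics/t6c.png

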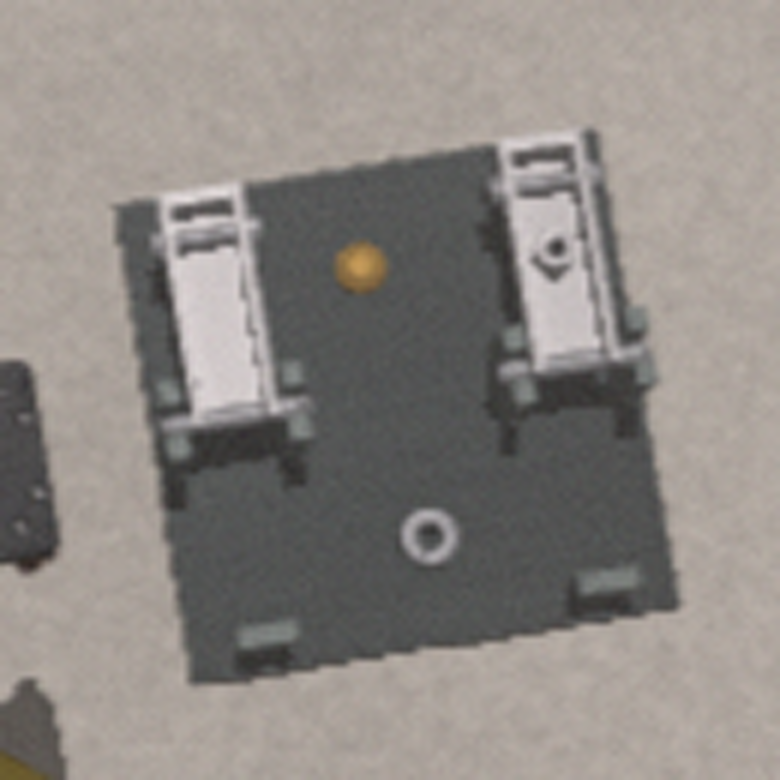

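Emit:
{"op": "play_rows", "data": {
  "rows": [20, -24, 0, 0, 0, -0.3, -0.5, 26, -32, 0, 0, 0, 0, -0.5, 26, -32, -10, 0, 0, 0, -0.5, 26, -32, -20, 0, 0, 0, -0.5, 20, -25, -20, 0, 0, 0, -0.5, 5, -6.5, -20, 0, 0, 0, -0.5, 0, 0, -20, 0, 0, 0, -0.5, 0, 0, 0, 0, 0, 0, -0.5]
}}

```text
time: 14.1
position: [0.5911, -0.0938, 0.2686]
eef_rot: [0.704, -0.048, 0.707, 0.048]
force: [-0.8, -0.4, -0.7]
finger_gap: 0.0657
```

```bash
python3 -c "
from g import *
plan([.5907,-.0895,.048],8)
s=load('t6')
for n,u,v in [('capl',157,240),('capr',257,226),('pinl',165,426),('pinr',308,404)]: print(n,px(s,305+u/6,75+v/6,.042).round(4))
"
```

```text
sg 1 rotvec [ 0.03 -0.23  0.22]
sg -1 rotvec [-3.7000e-01 -5.0000e-02 -1.7978e+02]
t 14.1 grasp now [ 0.5905 -0.0939  0.1056] shift mm [ -0.4   4.3 -57.6] F [-0.8 -0.4 -0.7] gap 0.0657 q [-0.17  0.53  0.34  1.81 -0.23  0.84  1.98]
capl [ 0.6184 -0.065   0.042 ]
capr [ 0.6237 -0.1086  0.042 ]
pinl [ 0.5365 -0.067   0.042 ]
pinr [ 0.5449 -0.129   0.042 ]
```

Emit:
{"op": "play_rows", "data": {
  "rows": [0, 3.5, -10, 0, 0, 0.2, -0.5, 0, 0, -15, 0, 0, 0, -0.5, 0, 0, -15, 0, 0, 0, -0.5, 0, 0, -12, 0, 0, 0, -0.5, 0, 0, -5.5, 0, 0, 0, -0.5, 0, 0, 0, 0, 0, 0, 0.2, 0, 0, 0, 0, 0, 0, 1, 0, 0, 0, 0, 0, 0, 1]
}}

```text
time: 14.9
position: [0.5923, -0.089, 0.2134]
eef_rot: [0.706, -0.05, 0.705, 0.05]
force: [-0.2, -0.1, 0.1]
finger_gap: 0.0455
```

Emit:
{"op": "play_rows", "data": {
  "rows": [0, 0, 0, 0, 0, 0, 1, 0, 0, 0, 0, 0, 0, 1, 0, 0, 5, 0, 0, 0, 1, 0, 0, 8, 0, 0, 0, 1, 0, 0, 12, 0, 0, 0, 1, 0, 0, 20, 0, 0, 0, 1, 0, 0, 30, 0, 0, 0, 1, 0, 0, 20, 0, 0, 0, 1],
  "grip_force": 35
}}

```text
time: 15.7
position: [0.5923, -0.0891, 0.3107]
eef_rot: [0.706, -0.05, 0.705, 0.05]
force: [-0.6, -0.5, -0.6]
finger_gap: 0.0361
```

```bash
python3 -c "
from g import *
plan([.539,.149,.1],7.5)
snap('side','s7');crop('s7','s7c',300,130,490,280,4)"
```

```text
sg 1 rotvec [ 0.01  0.13 -0.57]
sg -1 rotvec [-2.0000e-01  1.0000e-02  1.7943e+02]
t 15.7 grasp now [ 0.5927 -0.0891  0.1477] shift mm [-53.3 238.1 -47.7] F [-0.6 -0.5 -0.6] gap 0.0361 q [-0.19  0.48  0.36  1.78 -0.2   0.92  1.96]
```

View pics/s7c.png

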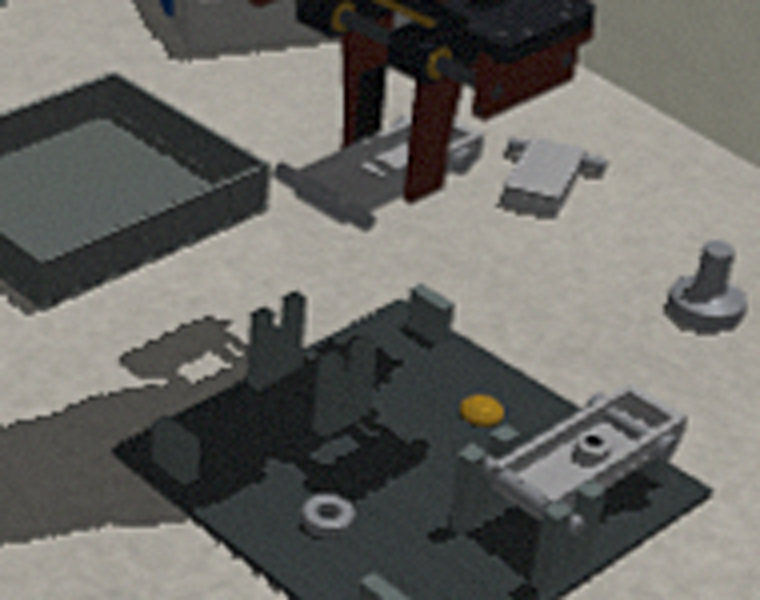

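Emit:
{"op": "play_rows", "data": {
  "rows": [-4, 18, 0, 0, 0, 0, 1, -7, 30, 0, 0, 0, 0, 1, -8, 38, 0, 0, 0, 0, 1, -9, 40, 0, 0, 0, 0, 1, -9, 40, 0, 0, 0, 0, 1, -8, 38, 0, 0, 0, 0, 1, -6, 28, 0, 0, 0, 0, 1, -2, 10, -10, 0, 0, 0, 1]
}}

```text
time: 16.55
position: [0.5385, 0.1568, 0.2989]
eef_rot: [0.706, -0.051, 0.704, 0.052]
force: [0.4, -0.9, -1.2]
finger_gap: 0.0357
```

```bash
python3 -c "
from g import *
plan([.539,.149,.0275],7.5)
snap('side','s8');crop('s8','s8c',250,70,440,220,4)"
```

```text
sg 1 rotvec [-0.14  0.11 -0.85]
sg -1 rotvec [-1.7000e-01 -2.2000e-01  1.7915e+02]
t 16.55 grasp now [0.5389 0.1572 0.1359] shift mm [   0.5   -7.8 -108.4] F [ 0.4 -0.9 -1.2] gap 0.0357 q [-0.61  0.43  0.31  1.88 -0.17  0.85  1.5 ]
```

View pics/s8c.png

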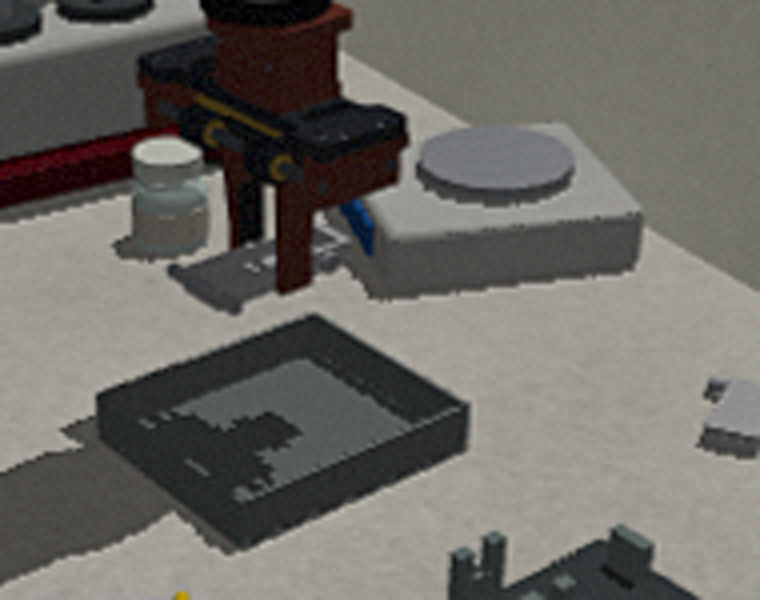

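Emit:
{"op": "play_rows", "data": {
  "rows": [0, -4, -10, 0, 0, 0, 1, 0, 0, -20, 0, 0, 0, 1, 0, 0, -20, 0, 0, 0, 1, 0, 0, -20, 0, 0, 0, 1, 0, 0, -15, 0, 0, 0, 1, 0, 0, -10, 0, 0, 0, 1, 0, 0, -8, 0, 0, 0, 1, 0, 0, -5, 0, 0, 0, 1]
}}

```text
time: 17.4
position: [0.5393, 0.1486, 0.1894]
eef_rot: [0.705, -0.05, 0.705, 0.05]
force: [-0.1, -0.5, -1.0]
finger_gap: 0.0357
```

```bash
python3 -c "
from g import *
plan([.539,.149,.0275],7.5)
snap('side','s9');crop('s9','s9c',250,70,440,220,4)"
```

```text
sg 1 rotvec [ 0.01 -0.01 -0.54]
sg -1 rotvec [1.0000e-02 2.0000e-02 1.7946e+02]
t 17.4 grasp now [0.5392 0.1485 0.0264] shift mm [-0.3  0.4  1.1] F [-0.1 -0.5 -1. ] gap 0.0357 q [-0.55  0.59  0.25  1.95 -0.24  0.63  1.57]
```

View pics/s9c.png

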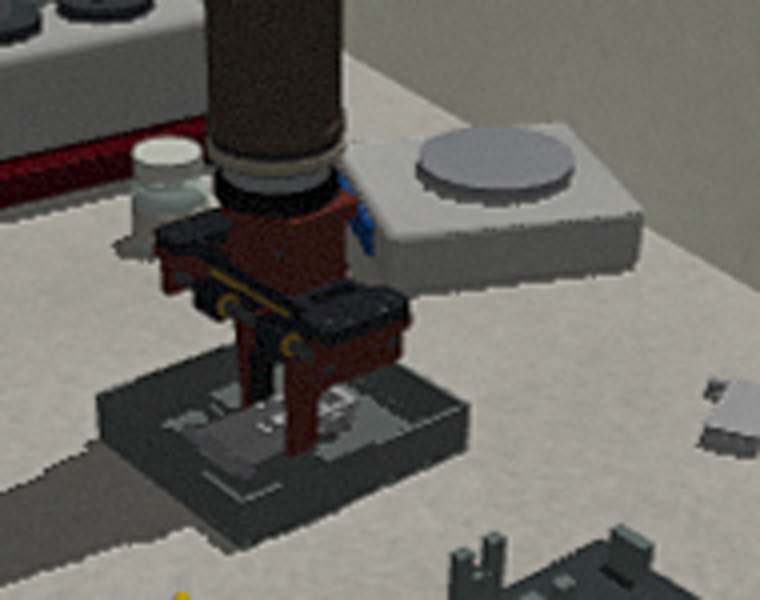

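Emit:
{"op": "play_rows", "data": {
  "rows": [0, 0, -1, 0, 0, 0, 1, 0, 0, 0, 0, 0, 0, 1, 0, 0, 0, 0, 0, 0, 0.1, 0, 0, 0, 0, 0, 0, -0.2, 0, 0, 0, 0, 0, 0, -0.4, 0, 0, 0, 0, 0, 0, -0.4, 0, 0, 0, 0, 0, 0, -0.4, 0, 0, 0, 0, 0, 0, -0.4]
}}

```text
time: 18.25
position: [0.5391, 0.1491, 0.1889]
eef_rot: [0.705, -0.05, 0.705, 0.05]
force: [0.6, -0.2, -0.7]
finger_gap: 0.0612
```

Emit:
{"op": "play_rows", "data": {
  "rows": [0, 0, 10, 0, 0, 0, -0.4, 0, 0, 25, 0, 0, 0, -0.4, 0, 0, 40, 0, 0, 0, -0.4, 0, 0, 40, 0, 0, 0, -0.4, -20, 20, 30, 0, 0, 0, -0.4, -25, 35, 10, 0, 0, 0, -0.4, -25, 40, 0, 0, 0, 0, -0.4, -20, 40, 0, 0, 0, 0, -0.4]
}}

```text
time: 19.05
position: [0.4478, 0.285, 0.3455]
eef_rot: [0.706, -0.049, 0.705, 0.05]
force: [1.1, -0.0, -0.4]
finger_gap: 0.0612
```

Emit:
{"op": "play_rows", "data": {
  "rows": [-20, 40, 0, 0, 0, 0, -0.4, -20, 40, 0, 0, 0, 0, -0.4, -20, 40, 0, 0, 0, 0, -0.4, -10, 20, 0, 0, 0, 0, -0.4, 0, 0, 0, 0, 0, 0, -0.4, 0, 0, 0, 0, 0, 0, -0.4, 0, 0, 0, 0, 0, 0, -0.4, 0, 0, 0, 0, 0, 0, -0.4]
}}

```text
time: 19.85
position: [0.3801, 0.4227, 0.3441]
eef_rot: [0.706, -0.049, 0.705, 0.049]
force: [-0.6, -0.2, 0.4]
finger_gap: 0.0613
```

```bash
python3 -c "
from g import *
plan([.539,.149,.0275],7.5)
snap('side','s10');crop('s10','s10c',260,130,490,300,3)
snap('top','t10');crop('t10','t10c',205,75,435,205,3)"
```

```text
sg 1 rotvec [ 0.01  0.02 -0.44]
sg -1 rotvec [-4.0000e-02  2.0000e-02  1.7956e+02]
t 19.85 grasp now [0.3801 0.4227 0.1811] shift mm [ 158.9 -273.7 -153.6] F [-0.6 -0.2  0.4] gap 0.0613 q [-1.1   0.38  0.23  1.82 -0.1   0.96  0.88]
```

View pics/s10c.png

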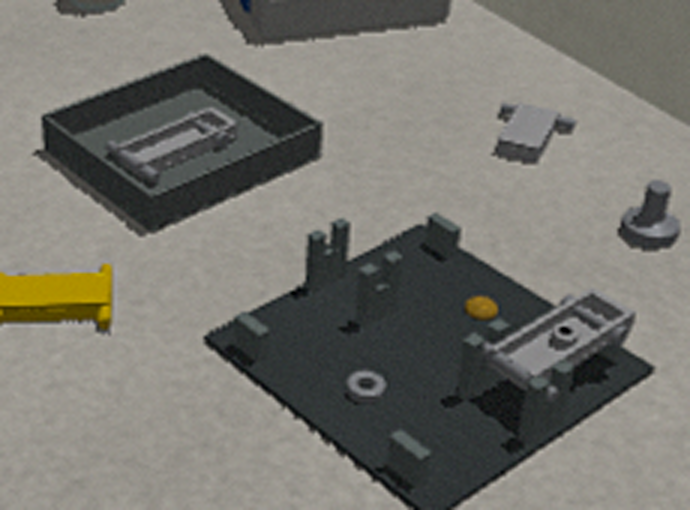

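View pics/t10c.png

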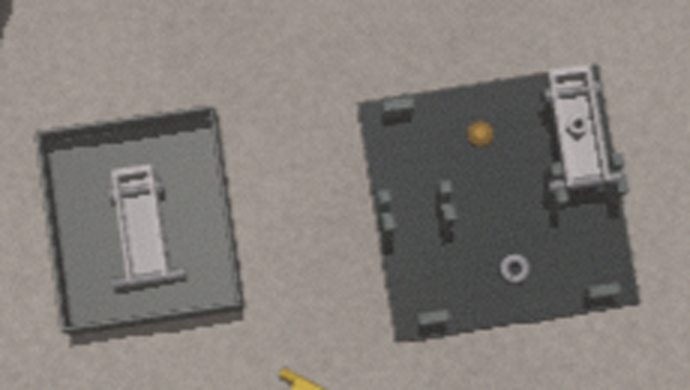

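The bare lever lies flat in the plain tray at t10c (145,230). The lever with the boss is seated underside up in its bay at (580,130). The arm is clear, so I'm handing in.

```bash
python3 -c "
from plant import bot
print(bot.close_job())"
```

```text
the job is handed in; nothing more can be done
None
```

Both levers were swung over on their cross pins. The one with no boss (left bay, y = +75 mm) was then lifted out and set in the plain grey tray. I handed the job in at about 20 s of the 64 s allowed.

The last pictures from both cameras show the bare lever lying flat in the tray. The lever with the boss is seated underside up at the far end of its bay, with its heel pin in the notches. The arm was clear of everything, and the discs and the look-alikes were not touched. The force readings at the end of each move peaked at 27 N, when the second lever came down on its ledge. They do not cover the moments between. No check failed. The only disagreements were 1–4 mm gaps between target and measured position, corrected before each pinch or placing where they were over about 1 mm.

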